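# Sort look-alike filter driers by weight into their holders

## Robot

A 6-joint arm with a two-finger parallel gripper is mounted at the origin on the work surface. World frame = base frame: x ahead of the robot, y to its left, z up, the work surface at z = 0. Lengths are in m, angles in rad, forces in N, time in s.
With the tool pointing down it reaches from about 0.35 to 0.775 m from the base axis. Payload 5.5 kg.
Tool frame: the origin (TCP) lies on the centre line of the jaws, within the pads' length; the fingertips stand 8 mm ahead of it and the grasp point (between the pads) lies 11 mm behind it; z points along the fingers, y is the direction in which the jaws open and shut (so a half turn about z gives the same grasp; the last joint's range is limited). The gripper opens to 85 mm and grips with 20 to 120 N. Pads are 22 mm wide; open, the fingers measure 114 mm over their backs; the gripper's body (76 mm by 85 mm) begins 54 mm behind the grasp point. The pads swing forward as they close: fully open they stand 13 mm farther back than shut.
Start: joints at [0.98, 0.313, 0.046, 1.304, 0, 1.431], TCP at [0.251, 0.518, 0.239] pointing down, gripper open.
Joint ranges: [-2.76, 2.76], [-0.86, 1.69], [-1.03, 1.26], [-2.2, 2.34], [-1.47, 1.5], [-3.14, 3.14]. Speed limits (rad/s): [2.57, 2.57, 3.14, 3.14, 3.14, 3.14].

## Interface

Orientations are given as a unit quaternion [w, x, y, z].
In Python, from workcell import env gives the robot as it stands. The module is installed in compiled form; this text tells all that it offers.
- The arm moves only by the tool play_rows, never from a script. Its argument "steps" is a list of rows, each an object with "claw": the closure in counts, from 0 (fully open) to 255 (shut); "dp": the shift along the tool's x, y, z in m, a list of three; "angular": the turn, a rotation vector about the tool's x, y, z in degrees, a list of three. In form: [{"claw": claw, "dp": [dx, dy, dz], "angular": [wx, wy, wz]}, ...]. A call has exactly 8 rows; each row shifts and turns the commanded pose from where the row before left it, along the tool's axes as they then stand; what a row does not reach is not made up. A row lasts 1/12 s, in which the tool goes at most 41.7 mm and 7.16 degrees, less where a joint would pass 70% of its speed; a pose out of reach is approached as far as the arm can. A call is refused whole if a number of a shift passes 0.0417 or a number of a turn 7.16, either way. A call with a gripper value outside its range is refused whole. The fingers move at their own pace and stop on an object; "force" is the grip in N (left out, the last holds). Time passes only in rows, so rows that do not move let the fingers close, or fill a call up. It gives the time, the measured TCP pose, the force and the opening at its end, in the units of the state.
- env.get_state(): the state, without advancing time (a new reading comes with each control period).
- env.read_camera(name): name is "scene" or "top"; returns (picture, depth): 400x640x3 uint8, red, green, blue; 400x640 float32, m along the optical axis (not along the pixel's ray), 0 where there is no reading.
- env.calibration(name): a dict with "fx", "fy", "cx", "cy" (pixels), "world_from_camera" (4x4, takes a point from camera to world coordinates). Camera axes: x right, y down, z forward; pixel columns grow to the right and rows downward; lengths in m; the calibration is good to about 2 mm. A picture is of the moment at which its call begins. calibration takes no time and is no camera call.
- env.hand_in(): hands the job in, once; it reports no verdict.
The state is a dict: "clock": time; "joint_pos": joint angles; "qvel": joint speeds; "tau": joint torques, N m; "tcp_pos": TCP position; "orientation": TCP orientation; "wrist_force": force on the tool from outside, world axes, zero at the start; "ft_torque": the same for the moment, N m; "finger_gap": finger opening in m.
Only numpy, scipy, OpenCV 4.12 (cv2) and the standard library are available. Lean on these libraries where they do the work, as an engineer would, in place of code of your own. Each camera call takes 0.05 s, during which the arm holds its last target. There are 200 camera calls.

## Task

The three black filter driers look alike, but one is an empty shell, one is bead-filled and one has a solid core: lift each briefly to judge its weight, then stand the lightest in the blue holder, the middle one in the yellow and the heaviest in the red. The sprung stop inside each holder sits at an unknown height, so lower each drier gently until you feel it rest on the stop, neither dropping it nor pushing on the holder with more than 25 N, and then let go. Leave everything else on the bench alone.

Things in the scene. Friction and masses are not known exactly. Their poses are not given: they have to be found in the camera images.
- drier_a: Filter drier: upright black can, 46 mm diameter, 130 mm tall, two thin copper bands, copper stub (10 mm diameter, 14 mm tall) on top. Origin at the can's centre, 65 mm above its foot; z up. The three look alike; any may be the empty shell (0.17 to 0.21 kg in all), the bead-filled (0.37 to 0.43 kg) or the solid core (0.61 to 0.71 kg), one of each.
- drier_b: Filter drier, outwardly the same as drier_a (46 mm diameter, 130 mm tall, origin at its centre, 65 mm above its foot); kind unknown until weighed. Grip any drier by its upper 36 mm, which is a plain black cylinder.
- drier_c: Filter drier, outwardly the same as drier_a (46 mm diameter, 130 mm tall, origin at its centre, 65 mm above its foot); kind unknown until weighed. In all three the core sits a little loose inside and may shift by a millimetre.
- holder_blue: Blue round holder fixed to the bench, open on top, for the empty drier. Origin: centre of its underside, on the bench. Rim 75 mm up; outer diameter 61 mm (69 at the rim); bore 50 mm, widening to 58 over the top 8 mm. Inside, the foot rests on a flat metal stop plate on a stiff spring (3.5 N/mm, 6 mm travel, then solid); unloaded, its top is 14 to 48 mm above the bench, different in each holder and not given.
- holder_yellow: Yellow round holder fixed to the bench, open on top, for the bead-filled drier. Origin: centre of its underside, on the bench. Rim 75 mm up; outer diameter 61 mm (69 at the rim); bore 50 mm, widening to 58 over the top 8 mm. Inside, the foot rests on a flat metal stop plate on a stiff spring (3.5 N/mm, 6 mm travel, then solid); unloaded, its top is 14 to 48 mm above the bench, different in each holder and not given.
- holder_red: Red round holder fixed to the bench, open on top, for the solid-core drier. Origin: centre of its underside, on the bench. Rim 75 mm up; outer diameter 61 mm (69 at the rim); bore 50 mm, widening to 58 over the top 8 mm. Inside, the foot rests on a flat metal stop plate on a stiff spring (3.5 N/mm, 6 mm travel, then solid); unloaded, its top is 14 to 48 mm above the bench, different in each holder and not given.
- mouse: Blue computer mouse, 100 x 58 x 26 mm, on a black pad; origin centre of underside. Not part of the job.
- screwdriver: Screwdriver lying on the bench; origin under it. Not part of the job.
- capacitor: Small aluminium capacitor can standing among the driers and holders, 30 mm diameter, 56 mm tall; origin centre of underside. Not part of the job.
- relay: Small white relay, 34 x 30 x 32 mm; origin centre of underside. Not part of the job.
- copper_coil: Copper ring, 72 mm diameter, 22 mm tall; origin centre of underside. Not part of the job.
- brass_nut: Brass ring nut, 26 mm diameter, 16 mm tall; origin centre of underside. Not part of the job.
Not all that is in view belongs to the job. Of the things that look like the holder_blue, take the one that is farthest to the robot's left at the start. What is shaped like the drier_c but green or turquoise is not meant.

How it is judged:
At the end, for the whole second after the job is handed in: Each drier stands upright (within 0.12 rad), released and at rest in a holder, within 6 mm of its axis and down on its stop: lightest in blue, middle in yellow, heaviest in red, judged by the load each holder carries (blue 0.9 to 3.0 N, yellow 3.2 to 5.6 N, red 5.7 to 12 N) (contact force between holder_blue and anything else between 0.9 and 3 N and contact force between holder_yellow and anything else between 3.2 and 5.6 N and contact force between holder_red and anything else between 5.7 and 12 N and ((horizontal distance between drier_a and holder_blue below 0.006 m and z of drier_a in the frame of holder_blue below 0.118 m) or (horizontal distance between drier_a and holder_yellow below 0.006 m and z of drier_a in the frame of holder_yellow below 0.118 m) or (horizontal distance between drier_a and holder_red below 0.006 m and z of drier_a in the frame of holder_red below 0.118 m)) and angle between each of drier_a, drier_b, drier_c's own z axis and vertical below 0.12 rad and linear speed of each of drier_a, drier_b, drier_c below 0.02 m/s and ((horizontal distance between drier_b and holder_blue below 0.006 m and z of drier_b in the frame of holder_blue below 0.118 m) or (horizontal distance between drier_b and holder_yellow below 0.006 m and z of drier_b in the frame of holder_yellow below 0.118 m) or (horizontal distance between drier_b and holder_red below 0.006 m and z of drier_b in the frame of holder_red below 0.118 m)) and ((horizontal distance between drier_c and holder_blue below 0.006 m and z of drier_c in the frame of holder_blue below 0.118 m) or (horizontal distance between drier_c and holder_yellow below 0.006 m and z of drier_c in the frame of holder_yellow below 0.118 m) or (horizontal distance between drier_c and holder_red below 0.006 m and z of drier_c in the frame of holder_red below 0.118 m))); the robot touches nothing.
It fails at once if the blue holder is pushed on with more than 25 N (contact force between holder_blue and anything else above 25 N).
It fails at once if the yellow holder is pushed on with more than 25 N (contact force between holder_yellow and anything else above 25 N).
It fails at once if the red holder is pushed on with more than 25 N (contact force between holder_red and anything else above 25 N).
It fails at once if a drier is dropped inside a holder (it moves faster than 0.25 m/s there) ((horizontal distance between drier_a and holder_blue below 0.012 m and z of drier_a in the frame of holder_blue below 0.137 m and linear speed of drier_a above 0.25 m/s) or (horizontal distance between drier_a and holder_yellow below 0.012 m and z of drier_a in the frame of holder_yellow below 0.137 m and linear speed of drier_a above 0.25 m/s) or (horizontal distance between drier_a and holder_red below 0.012 m and z of drier_a in the frame of holder_red below 0.137 m and linear speed of drier_a above 0.25 m/s) or (horizontal distance between drier_b and holder_blue below 0.012 m and z of drier_b in the frame of holder_blue below 0.137 m and linear speed of drier_b above 0.25 m/s) or (horizontal distance between drier_b and holder_yellow below 0.012 m and z of drier_b in the frame of holder_yellow below 0.137 m and linear speed of drier_b above 0.25 m/s) or (horizontal distance between drier_b and holder_red below 0.012 m and z of drier_b in the frame of holder_red below 0.137 m and linear speed of drier_b above 0.25 m/s) or (horizontal distance between drier_c and holder_blue below 0.012 m and z of drier_c in the frame of holder_blue below 0.137 m and linear speed of drier_c above 0.25 m/s) or (horizontal distance between drier_c and holder_yellow below 0.012 m and z of drier_c in the frame of holder_yellow below 0.137 m and linear speed of drier_c above 0.25 m/s) or (horizontal distance between drier_c and holder_red below 0.012 m and z of drier_c in the frame of holder_red below 0.137 m and linear speed of drier_c above 0.25 m/s)).
It fails at once if something that is not part of the job is moved by more than 20 mm (distance of any of mouse, screwdriver, capacitor, relay, copper_coil, brass_nut from where it was at the start of the episode above 0.02 m).
It also fails if it takes over 72 s, if anything falls off the work surface, if the arm or the gripper's body presses on something with over 40 N, if the wrist force passes 120 N, or if a joint passes its speed limit or range.

## Working session

There is one attempt and no reset: what is moved stays moved. The work goes in short steps, Python scripts to look and compute and a tool call to move; the robot and the scene stay as the last step left them, time stands still between calls to the robot, and variables do not carry over. Pictures are saved under pics/ and viewed, about 8 in all and at most 12, crops included, and the job is handed in when it is done.

Besides the shell and the picture viewer there is one more tool, called after ">>>" by a JSON object that holds its "name" and its "arguments", one argument or row to a line. play_rows: Moves the arm, as the interface text tells. Its arguments: {"type":"object","properties":{"steps":{"type":"array","items":{"type":"object","properties":{"claw":{"type":"number"},"dp":{"type":"array","items":{"type":"number"}},"angular":{"type":"array","items":{"type":"number"}}}}},"force":{"type":"number"}},"required":["steps"]}

```bash
mkdir -p pics; python3 - <<'E'
from workcell import env
import cv2,numpy as np
s=env.get_state()
print({k:np.round(v,3).tolist() for k,v in s.items()})
for n in("top","scene"):
    im,d=env.read_camera(n); np.savez(n+"0.npz",im=im,d=d)
    c=env.calibration(n); print(n,c["fx"],c["fy"],c["cx"],c["cy"],np.round(c["world_from_camera"],3).tolist())
    cv2.imwrite(f"pics/{n}0.png",im[:,:,::-1])
E
```

```text
{'clock': 0.0, 'joint_pos': [0.98, 0.314, 0.045, 1.304, -0.0, 1.431], 'qvel': [-0.002, -0.001, 0.001, 0.001, 0.001, -0.0], 'tau': [0.001, -48.063, 29.853, 0.019, -0.0, 0.0], 'tcp_pos': [0.25, 0.517, 0.238], 'orientation': [-0.0, 0.223, 0.975, -0.001], 'wrist_force': [-0.47, -0.464, -0.597], 'ft_torque': [-0.026, 0.002, 0.034], 'finger_gap': 0.085}
top 493.54340255940014 493.54340255940014 329.7512296828674 201.45905370120144 [[-0.007, -0.977, 0.213, 0.243], [-1.0, 0.007, -0.003, -0.019], [0.001, -0.213, -0.977, 1.523], [0.0, 0.0, 0.0, 1.0]]
scene 478.463726664055 478.463726664055 323.11204705174475 193.88049183932222 [[0.773, 0.451, -0.445, 1.102], [0.634, -0.555, 0.538, -0.694], [-0.004, -0.699, -0.715, 0.96], [0.0, 0.0, 0.0, 1.0]]
```

View pics/top0.png

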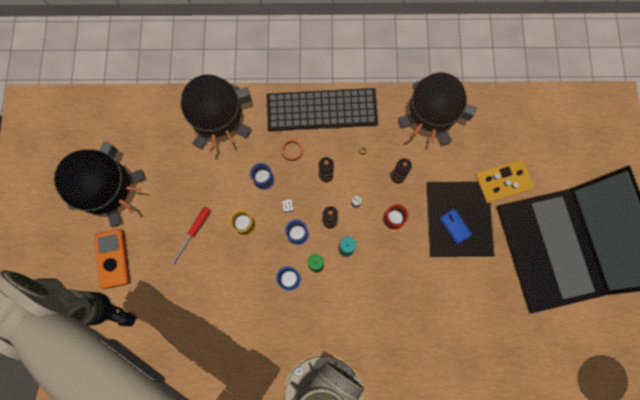

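View pics/scene0.png

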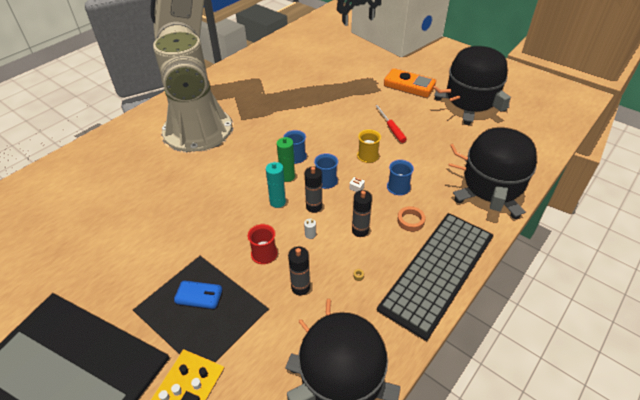

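The top view shows driers at about (326,168), (330,216) and (402,170). The red holder is at (396,216), yellow at (243,222), and there are three blue candidates at (262,176), (297,232) and (288,279). Next I'll turn these into world positions.

```bash
cat > h.py <<'E'
import numpy as np,cv2
from workcell import env
def pts(n,d):
    c=env.calibration(n);v,u=np.mgrid[:400,:640]
    P=np.stack([(u-c["cx"])/c["fx"]*d,(v-c["cy"])/c["fy"]*d,d],-1)
    T=np.array(c["world_from_camera"]);return P@T[:3,:3].T+T[:3,3]
def circ(xy,r=None):
    from scipy.optimize import least_squares
    f=lambda p:np.hypot(xy[:,0]-p[0],xy[:,1]-p[1])-(r or p[2])
    s=least_squares(f,[*xy.mean(0),.03],loss='soft_l1',f_scale=.002);return s.x
def band(P,c,lo,hi,rad=.05):
    m=(P[...,2]>lo)&(P[...,2]<hi)&(np.hypot(P[...,0]-c[0],P[...,1]-c[1])<rad);return m
E
python3 - <<'E'
from h import *
D={k:np.load(k+"0.npz") for k in("top","scene")}
W={k:pts(k,D[k]["d"]) for k in D}
seeds=dict(d1=(326,163),d2=(330,212),d3=(404,164),blue1=(262,176),blue2=(297,232),blue3=(288,279),yel=(243,222),red=(396,216),green=(316,262),turq=(347,245),cap=(356,201),relay=(288,206),nut=(363,151),coil=(292,150))
for k,(u,v) in seeds.items():
    P=W["top"];p=np.median(P[v-5:v+6,u-5:u+6].reshape(-1,3),0)
    zs={'d':(.122,.136),'b':(.066,.082),'y':(.066,.082),'r':(.066,.082),'g':(.122,.136),'t':(.122,.136)}.get(k[0],(.008,.07))
    if k=='relay': zs=(.02,.045)
    out=[k]
    for n in W:
        m=band(W[n],p,*zs,rad=.045); q=W[n][m]
        if len(q)<8: out.append(len(q));continue
        mc,r=cv2.minEnclosingCircle(q[:,:2].astype(np.float32))
        out+= [n,len(q),np.round(q.mean(0),4).tolist(),'mec',np.round(mc,4).tolist(),round(r,4)]
    print(*out)
E
```

```text
d1 top 174 [0.6601, -0.0113, 0.1299] mec [0.6615, -0.0111] 0.0235 scene 219 [0.6666, -0.0174, 0.1297] mec [0.6643, -0.014] 0.0239
d2 top 186 [0.5119, -0.0221, 0.1302] mec [0.5123, -0.0221] 0.023 scene 186 [0.5187, -0.028, 0.1296] mec [0.5152, -0.0249] 0.0246
d3 top 173 [0.6543, -0.2397, 0.1295] mec [0.655, -0.2411] 0.0243 scene 286 [0.6604, -0.245, 0.1296] mec [0.6585, -0.2426] 0.024
blue1 top 162 [0.6528, 0.1898, 0.0738] mec [0.6505, 0.1889] 0.0346 scene 200 [0.6498, 0.1891, 0.0728] mec [0.6493, 0.1873] 0.0363
blue2 top 179 [0.4751, 0.0801, 0.0732] mec [0.4739, 0.0792] 0.0343 scene 185 [0.4739, 0.0813, 0.0728] mec [0.4747, 0.0776] 0.0373
blue3 top 190 [0.3347, 0.104, 0.0735] mec [0.3346, 0.1032] 0.0336 scene 130 [0.3348, 0.1106, 0.0727] mec [0.3346, 0.0991] 0.0371
yel top 176 [0.5057, 0.2459, 0.0737] mec [0.5038, 0.2441] 0.0338 scene 168 [0.5038, 0.2454, 0.0727] mec [0.5049, 0.2412] 0.0365
red top 171 [0.5207, -0.2236, 0.0736] mec [0.5182, -0.2224] 0.0339 scene 258 [0.518, -0.222, 0.0729] mec [0.5209, -0.2251] 0.0352
green top 190 [0.3755, 0.0204, 0.1304] mec [0.3752, 0.0206] 0.0231 scene 162 [0.3827, 0.0139, 0.1292] mec [0.3793, 0.0159] 0.0251
turq top 189 [0.4234, -0.0715, 0.13] mec [0.424, -0.0716] 0.0231 scene 191 [0.4307, -0.0775, 0.1294] mec [0.427, -0.0768] 0.0255
cap top 104 [0.567, -0.1027, 0.04] mec [0.5733, -0.1054] 0.038 scene 191 [0.5763, -0.1109, 0.0368] mec [0.5722, -0.1067] 0.0155
relay top 99 [0.5599, 0.1098, 0.0271] mec [0.5597, 0.1101] 0.0199 scene 108 [0.5648, 0.1046, 0.0267] mec [0.563, 0.1069] 0.0237
nut top 50 [0.7394, -0.129, 0.0146] mec [0.7355, -0.1232] 0.0374 scene 77 [0.7464, -0.1327, 0.0146] mec [0.7465, -0.1322] 0.0139
coil top 228 [0.7448, 0.0985, 0.0202] mec [0.7486, 0.0964] 0.0404 scene 366 [0.75, 0.0938, 0.0194] mec [0.7495, 0.0976] 0.0394
```

>>> {"name": "play_rows", "arguments": {
  "force": 40,
  "steps": [
    {"claw":0,"dp":[0,0,0],"angular":[0,0,-6.45]},
    {"claw":0,"dp":[0,0,0],"angular":[0,0,-6.45]},
    {"claw":0,"dp":[0,0,0],"angular":[0,0,-6.45]},
    {"claw":0,"dp":[0,0,0],"angular":[0,0,-6.45]},
    {"claw":0,"dp":[-0.0206,-0.0265,0],"angular":[0,0,0]},
    {"claw":0,"dp":[-0.0206,-0.0265,0],"angular":[0,0,0]},
    {"claw":0,"dp":[-0.0206,-0.0265,0],"angular":[0,0,0]},
    {"claw":0,"dp":[-0.0206,-0.0265,0],"angular":[0,0,0]}
  ]
}}

```text
clock: 0.77
tcp_pos: [0.3331, 0.4103, 0.2388]
orientation: [-0.0, -0.0, 1.0, -0.0]
wrist_force: [-0.1, 0.3, 0.2]
finger_gap: 0.0851
```

>>> {"name": "play_rows", "arguments": {
  "steps": [
    {"claw":0,"dp":[-0.0206,-0.0265,0],"angular":[0,0,0]},
    {"claw":0,"dp":[-0.0206,-0.0265,0],"angular":[0,0,0]},
    {"claw":0,"dp":[-0.0206,-0.0265,0],"angular":[0,0,0]},
    {"claw":0,"dp":[-0.0206,-0.0265,0],"angular":[0,0,0]},
    {"claw":0,"dp":[-0.0206,-0.0265,0],"angular":[0,0,0]},
    {"claw":0,"dp":[-0.0206,-0.0265,0],"angular":[0,0,0]},
    {"claw":0,"dp":[-0.0206,-0.0265,0],"angular":[0,0,0]},
    {"claw":0,"dp":[-0.0206,-0.0265,0],"angular":[0,0,0]}
  ]
}}

```text
clock: 1.43
tcp_pos: [0.4981, 0.1979, 0.239]
orientation: [-0.0, 0.0, 1.0, -0.0]
wrist_force: [-0.5, 0.8, 0.3]
finger_gap: 0.0856
```

>>> {"name": "play_rows", "arguments": {
  "steps": [
    {"claw":0,"dp":[-0.0206,-0.0265,0],"angular":[0,0,0]},
    {"claw":0,"dp":[-0.0206,-0.0265,0],"angular":[0,0,0]},
    {"claw":0,"dp":[-0.0206,-0.0265,0],"angular":[0,0,0]},
    {"claw":0,"dp":[-0.0206,-0.0265,0],"angular":[0,0,0]},
    {"claw":0,"dp":[-0.0206,-0.0265,0],"angular":[0,0,0]},
    {"claw":0,"dp":[-0.0206,-0.0265,0],"angular":[0,0,0]},
    {"claw":0,"dp":[-0.0206,-0.0265,0],"angular":[0,0,0]},
    {"claw":0,"dp":[0,0,0],"angular":[0,0,0]}
  ]
}}

```text
clock: 2.1
tcp_pos: [0.6446, 0.0087, 0.2375]
orientation: [0.0, 0.003, 1.0, -0.001]
wrist_force: [-0.9, 0.2, -0.1]
finger_gap: 0.0858
```

>>> {"name": "play_rows", "arguments": {
  "steps": [
    {"claw":0,"dp":[-0.0185,-0.0212,0.0],"angular":[0,0,0]},
    {"claw":0,"dp":[0,0,0],"angular":[0,0,0]},
    {"claw":0,"dp":[0,0,0],"angular":[0,0,0]},
    {"claw":0,"dp":[0,0,0.01],"angular":[0,0,0]},
    {"claw":0,"dp":[0,0,0.02],"angular":[0,0,0]},
    {"claw":0,"dp":[0,0,0.02],"angular":[0,0,0]},
    {"claw":0,"dp":[0,0,0],"angular":[0,0,0]},
    {"claw":0,"dp":[0,0,0],"angular":[0,0,0]}
  ]
}}

```text
clock: 2.77
tcp_pos: [0.6584, -0.0062, 0.188]
orientation: [-0.002, -0.0, 1.0, 0.0]
wrist_force: [-0.2, -0.8, 1.3]
finger_gap: 0.0854
```

```bash
cat >> h.py <<'E'
def look(n,name,x0=None,x1=None,y0=None,y1=None,s=3):
    im,d=env.read_camera(n);np.savez(name+".npz",im=im,d=d)
    c=im[y0:y1,x0:x1,::-1];cv2.imwrite(f"pics/{name}.png",cv2.resize(c,None,fx=s,fy=s,interpolation=cv2.INTER_CUBIC));return im,d
def st():
    s=env.get_state();print(round(s["clock"],2),"tcp",np.round(s["tcp_pos"],4),"q",np.round(s["orientation"],4),"F",np.round(s["wrist_force"],2),"M",np.round(s["ft_torque"],3),"gap",round(s["finger_gap"],4),"j",np.round(s["joint_pos"],2))
E
python3 - <<'E'
from h import *
st(); look("scene","s1",240,500,100,300); st(); st()
E
```

```text
2.77 tcp [ 0.6584 -0.0062  0.188 ] q [-1.8e-03 -3.0e-04  1.0e+00  3.0e-04] F [-0.18 -0.81  1.3 ] M [-0.07   0.01   0.008] gap 0.0854 j [-0.13  0.5   0.2   1.27  0.   -0.13]
2.82 tcp [ 0.6595 -0.0064  0.1895] q [-4.e-04 -3.e-04  1.e+00  1.e-04] F [-0.35 -0.25  0.72] M [-0.016 -0.004  0.028] gap 0.0858 j [-0.13  0.5   0.2   1.27  0.   -0.13]
2.82 tcp [ 0.6595 -0.0064  0.1895] q [-4.e-04 -3.e-04  1.e+00  1.e-04] F [-0.35 -0.25  0.72] M [-0.016 -0.004  0.028] gap 0.0858 j [-0.13  0.5   0.2   1.27  0.   -0.13]
```

View pics/s1.png

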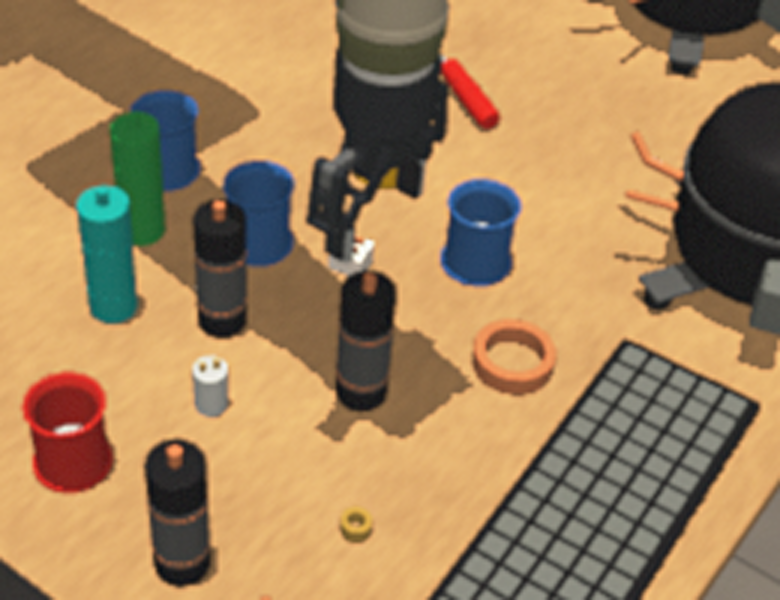

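>>> {"name": "play_rows", "arguments": {
  "steps": [
    {"claw":0,"dp":[-0.003,-0.006,0.0],"angular":[0,0,0]},
    {"claw":0,"dp":[0,0,0.022],"angular":[0,0,0]},
    {"claw":0,"dp":[0,0,0.022],"angular":[0,0,0]},
    {"claw":0,"dp":[0,0,0.022],"angular":[0,0,0]},
    {"claw":0,"dp":[0,0,0.022],"angular":[0,0,0]},
    {"claw":0,"dp":[0,0,0],"angular":[0,0,0]},
    {"claw":0,"dp":[0,0,0],"angular":[0,0,0]},
    {"claw":0,"dp":[0,0,0],"angular":[0,0,0]}
  ]
}}

```text
clock: 3.48
tcp_pos: [0.6644, -0.0136, 0.1034]
orientation: [0.001, 0.0, 1.0, -0.0]
wrist_force: [-0.1, -0.6, 1.7]
finger_gap: 0.0852
```

```bash
python3 - <<'E'
from h import *
st(); look("top","t1",270,470,100,250,4); st();env.read_camera("top");st()
E
```

```text
3.48 tcp [ 0.6644 -0.0136  0.1034] q [ 1.4e-03  3.0e-04  1.0e+00 -2.0e-04] F [-0.15 -0.57  1.66] M [ 0.009  0.015 -0.032] gap 0.0852 j [-0.14  0.55  0.07  1.09  0.   -0.14]
3.53 tcp [ 0.6648 -0.0136  0.1037] q [ 1.9e-03  3.0e-04  1.0e+00 -2.0e-04] F [ 0.74 -0.58  1.27] M [-0.037 -0.009 -0.058] gap 0.0855 j [-0.14  0.55  0.07  1.09  0.   -0.14]
3.58 tcp [ 0.6648 -0.0136  0.1038] q [ 2.e-03  2.e-04  1.e+00 -2.e-04] F [-0.52 -0.03 -0.34] M [ 0.038 -0.004  0.042] gap 0.0854 j [-0.14  0.55  0.07  1.09  0.   -0.14]
```

View pics/t1.png

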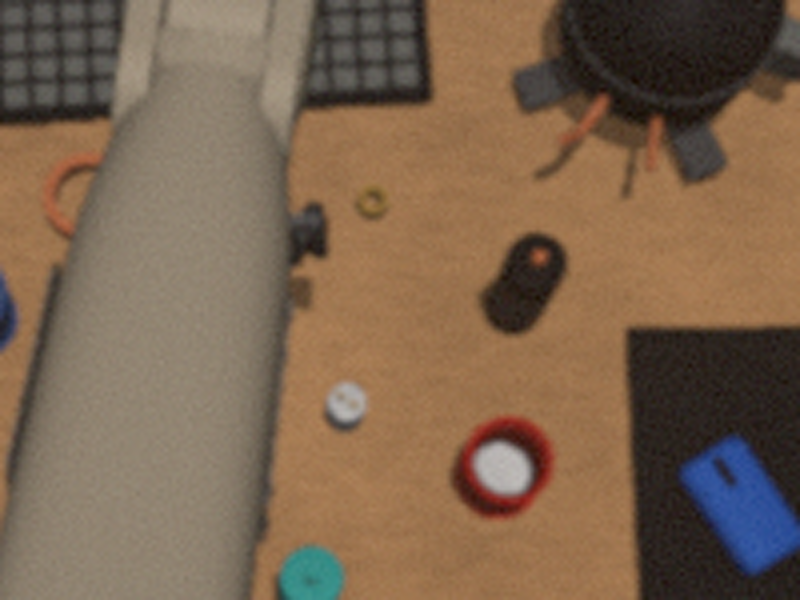

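The arm blocks the top view of the grasp, so from here I'll rely on the numbers. Closing and lifting now.

>>> {"name": "play_rows", "arguments": {
  "force": 45,
  "steps": [
    {"claw":60,"dp":[0.0015,0,0.002],"angular":[0,0,0]},
    {"claw":255,"dp":[0,0,0],"angular":[0,0,0]},
    {"claw":255,"dp":[0,0,0],"angular":[0,0,0]},
    {"claw":255,"dp":[0,0,0],"angular":[0,0,0]},
    {"claw":255,"dp":[0,0,0],"angular":[0,0,0]},
    {"claw":255,"dp":[0,0,0],"angular":[0,0,0]},
    {"claw":255,"dp":[0,0,0],"angular":[0,0,0]},
    {"claw":255,"dp":[0,0,0],"angular":[0,0,0]}
  ]
}}

```text
clock: 4.25
tcp_pos: [0.6622, -0.0133, 0.1]
orientation: [0.001, 0.0, 1.0, -0.0]
wrist_force: [0.4, 0.5, 7.2]
finger_gap: 0.0451
```

```bash
python3 - <<'E'
from h import *
st()
E
```

```text
4.25 tcp [ 0.6622 -0.0133  0.1   ] q [ 7.e-04  3.e-04  1.e+00 -0.e+00] F [0.43 0.53 7.17] M [0.042 0.047 0.056] gap 0.0451 j [-0.14  0.55  0.06  1.08  0.   -0.14]
```

>>> {"name": "play_rows", "arguments": {
  "steps": [
    {"claw":255,"dp":[0,0,-0.01],"angular":[0,0,0]},
    {"claw":255,"dp":[0,0,-0.02],"angular":[0,0,0]},
    {"claw":255,"dp":[0,0,-0.03],"angular":[0,0,0]},
    {"claw":255,"dp":[0,0,-0.03],"angular":[0,0,0]},
    {"claw":255,"dp":[0,0,-0.02],"angular":[0,0,0]},
    {"claw":255,"dp":[0,0,0],"angular":[0,0,0]},
    {"claw":255,"dp":[0,0,0],"angular":[0,0,0]},
    {"claw":255,"dp":[0,0,0],"angular":[0,0,0]}
  ]
}}

```text
clock: 4.92
tcp_pos: [0.6608, -0.0132, 0.2076]
orientation: [-0.001, 0.0, 1.0, 0.0]
wrist_force: [0.1, 0.3, -2.8]
finger_gap: 0.045
```

```bash
cat >> h.py <<'E'
def avg(n=6):
    F=[];p=[]
    for i in range(n):
        env.read_camera("scene");s=env.get_state();F.append(s["wrist_force"]);p.append(s["tcp_pos"])
    print("avg F",np.mean(F,0).round(2),"std",np.std(F,0).round(2),"tcp",np.mean(p,0).round(4),s["clock"])
E
python3 - <<'E'
from h import *
st();look("scene","s2",290,450,120,270,4);avg(6)
E
```

```text
4.92 tcp [ 0.6608 -0.0132  0.2076] q [-1.3e-03  2.0e-04  1.0e+00  2.0e-04] F [ 0.06  0.3  -2.79] M [0.015 0.055 0.017] gap 0.045 j [-0.14  0.5   0.24  1.32  0.   -0.14]
avg F [-0.07 -0.2  -1.9 ] std [0.35 0.35 0.71] tcp [ 0.6608 -0.0132  0.2075] 5.2667
```

View pics/s2.png

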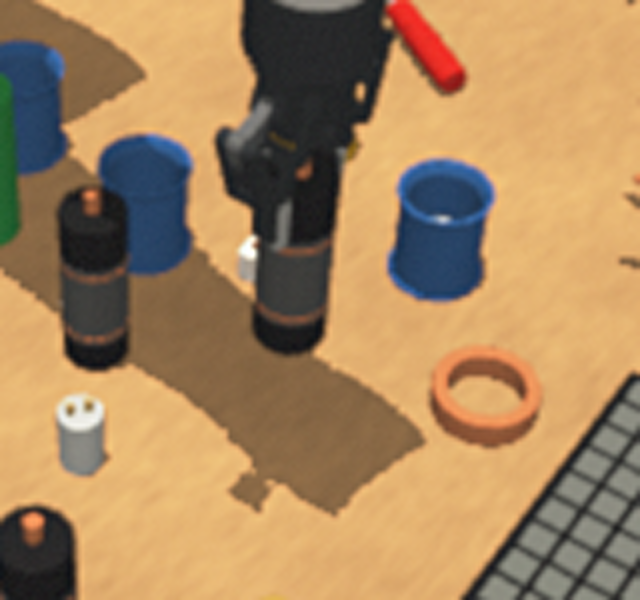

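The scene view shows the drier held upright, with the blue holder at about (440,230) in the crop. It weighs about 2–2.5 N, which suggests the empty one. I'll take more force samples and refine the rim fits.

```bash
python3 - <<'E'
from h import *
avg(12)
T=dict(d1=(.663,-.0125),d2=(.5137,-.0235),d3=(.6565,-.242),blue=(.65,.188),yel=(.5043,.2427),red=(.5195,-.2238))
for n in("top","scene"):
    D=np.load(n+"0.npz");P=pts(n,D["d"]);hsv=cv2.cvtColor(D["im"],cv2.COLOR_RGB2HSV)
    c=env.calibration(n);M=np.array(c["world_from_camera"])
    for k,t in T.items():
        z=.130 if k[0]=='d' else .075
        m=band(P,t,z-.004,z+.004,.042)
        v,u=np.nonzero(m)
        # cast pixels to plane z
        r=np.stack([(u-c["cx"])/c["fx"],(v-c["cy"])/c["fy"],np.ones(len(u))],-1)@M[:3,:3].T
        q=(M[:3,3]+r*((z-M[2,3])/r[:,2])[:,None])[:,:2]
        h=cv2.convexHull(q.astype(np.float32))[:,0]
        mc=cv2.minEnclosingCircle(h)
        print(n,k,len(u),"centroid",q.mean(0).round(4),"hullfit",circ(h).round(4),"mec",np.round(mc[0],4),round(mc[1],4))
E
```

```text
avg F [-0.1   0.21 -1.96] std [0.38 0.5  0.52] tcp [ 0.6617 -0.0133  0.2092] 5.8667
top d1 144 centroid [ 0.66   -0.0115] hullfit [ 0.6607 -0.0112  0.0223] mec [ 0.6604 -0.0111] 0.0228
top d2 156 centroid [ 0.5118 -0.0226] hullfit [ 0.5123 -0.0219  0.0223] mec [ 0.5123 -0.0222] 0.023
top d3 138 centroid [ 0.6554 -0.24  ] hullfit [ 0.6554 -0.2396  0.022 ] mec [ 0.6547 -0.2393] 0.0229
top blue 105 centroid [0.6521 0.1892] hullfit [0.6502 0.1889 0.0328] mec [0.6501 0.1886] 0.0338
top yel 126 centroid [0.5054 0.2456] hullfit [0.5035 0.2442 0.0328] mec [0.5036 0.2442] 0.0336
top red 121 centroid [ 0.5196 -0.2239] hullfit [ 0.5184 -0.2224  0.0328] mec [ 0.5187 -0.2221] 0.0338
scene d1 196 centroid [ 0.6656 -0.0164] hullfit [ 0.6647 -0.0152  0.023 ] mec [ 0.6653 -0.0152] 0.0249
scene d2 158 centroid [ 0.5175 -0.0265] hullfit [ 0.516  -0.0252  0.0227] mec [ 0.5174 -0.0237] 0.0248
scene d3 255 centroid [ 0.6593 -0.2441] hullfit [ 0.6586 -0.2435  0.0225] mec [ 0.6588 -0.2433] 0.0237
scene blue 136 centroid [0.6507 0.1886] hullfit [0.6519 0.1859 0.0336] mec [0.6517 0.1851] 0.0356
scene yel 119 centroid [0.5042 0.2441] hullfit [0.506  0.2414 0.0338] mec [0.506  0.2401] 0.0359
scene red 186 centroid [ 0.5191 -0.2219] hullfit [ 0.5212 -0.2244  0.0332] mec [ 0.5209 -0.2243] 0.034
```

>>> {"name": "play_rows", "arguments": {
  "steps": [
    {"claw":255,"dp":[0.0014,0.015,0],"angular":[0,0,0]},
    {"claw":255,"dp":[0.0014,0.03,0],"angular":[0,0,0]},
    {"claw":255,"dp":[0.0014,0.035,0],"angular":[0,0,0]},
    {"claw":255,"dp":[0.0014,0.035,0],"angular":[0,0,0]},
    {"claw":255,"dp":[0.0014,0.035,0],"angular":[0,0,0]},
    {"claw":255,"dp":[0.0014,0.03,0],"angular":[0,0,0]},
    {"claw":255,"dp":[0.0014,0.0207,0],"angular":[0,0,0]},
    {"claw":255,"dp":[0.0012,0,0],"angular":[0,0,0]}
  ]
}}

```text
clock: 6.53
tcp_pos: [0.6498, 0.1929, 0.2092]
orientation: [-0.0, -0.003, 1.0, 0.001]
wrist_force: [-0.1, -0.3, -2.1]
finger_gap: 0.045
```

```bash
python3 - <<'E'
from h import *
look("scene","s3",320,480,90,240,4);avg(3)
for n in("top","scene"):
    D=np.load(n+"0.npz");P=pts(n,D["d"])
    for k,t in dict(blue=(.651,.1874),yel=(.5048,.2428),red=(.5198,-.2234)).items():
        m=np.hypot(P[...,0]-t[0],P[...,1]-t[1])<.022
        q=P[m];im=D["im"][m];hs=cv2.cvtColor(im[None],cv2.COLOR_RGB2HSV)[0];g=(hs[:,1]<60)&(q[:,2]<.06)
        z=q[g,2];print(n,k,len(z),np.percentile(z,[5,25,50,75,95]).round(4) if len(z) else '')
E
```

```text
avg F [-0.12 -0.55 -1.75] std [0.51 0.32 0.55] tcp [0.6504 0.1881 0.2093] 6.7333
top blue 118 [0.0252 0.0273 0.0295 0.0319 0.0354]
top yel 148 [0.0364 0.0402 0.042  0.0444 0.0477]
top red 132 [0.0138 0.0164 0.0185 0.0204 0.024 ]
scene blue 2 [0.0292 0.0295 0.03   0.0305 0.0308]
scene yel 17 [0.04   0.0409 0.0422 0.0432 0.0445]
scene red 11 [0.017  0.0177 0.0187 0.0191 0.0215]
```

View pics/s3.png

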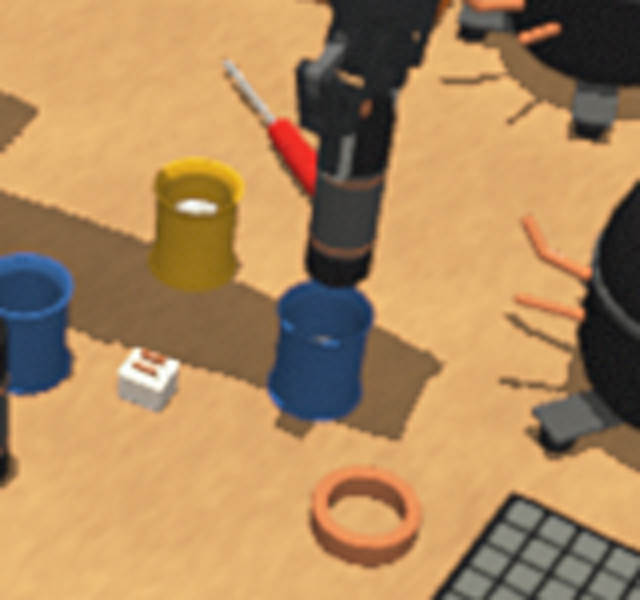

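```bash
cat >> h.py <<'E'
def held(t,zt,tag):
    """scene camera: centre of the held can (r=23) from side points, minus rim centre from the untouched picture"""
    s=env.get_state();im,d=env.read_camera("scene");P=pts("scene",d)
    out=[]
    for lo,hi in((zt-.085,zt-.06),(zt-.06,zt-.03)):
        q=P[band(P,t,lo,hi,.035)];c=circ(q[:,:2],.023);out.append(c[:2].round(4))
    print(tag,"can centre low/high",*out,len(q),"tcp",s["tcp_pos"].round(4))
    v=circ
    return out
E
python3 - <<'E'
from h import *
held((.651,.188),.2092,"blue"); 
# control: same estimator on standing d2,d3 vs hull fit in the scene picture
D=np.load("scene0.npz");P=pts("scene",D["d"])
for k,t in dict(d1=(.6647,-.0152),d2=(.516,-.0252),d3=(.6586,-.2435)).items():
    print(k,[circ(P[band(P,t,lo,hi,.035)][:,:2],.023)[:2].round(4) for lo,hi in((.015,.04),(.04,.07))])
avg(3)
E
```

```text
blue can centre low/high [0.6518 0.1884] [0.652  0.1884] 155 tcp [0.6506 0.1872 0.2093]
d1 [array([ 0.663 , -0.0126]), array([ 0.6629, -0.0123])]
d2 [array([ 0.5146, -0.023 ]), array([ 0.5142, -0.0232])]
d3 [array([ 0.6575, -0.2417]), array([ 0.6574, -0.2414])]
avg F [ 0.49 -0.3  -2.03] std [0.29 0.67 0.44] tcp [0.651  0.1863 0.2094] 6.9333
```

```bash
python3 - <<'E'
from h import *
D=np.load("scene0.npz");P=pts("scene",D["d"])
for k,t in dict(blue=(.651,.1874),yel=(.5048,.2428),red=(.5198,-.2234)).items():
    for lo,hi in((.02,.04),(.04,.06)):
        m=band(P,t,lo,hi,.045)&(cv2.cvtColor(D["im"],cv2.COLOR_RGB2HSV)[...,1]>120)
        q=P[m][:,:2]; cam=np.array([1.102,-.694])
        f=(q-t)@(cam-t)>0; q=q[f]
        print(k,lo,len(q),circ(q,.0305)[:2].round(4),circ(q).round(4))
E
```

```text
blue 0.02 104 [0.6515 0.1874] [0.6517 0.1871 0.0302]
blue 0.04 104 [0.6514 0.1872] [0.6516 0.1867 0.03  ]
yel 0.02 98 [0.5053 0.2431] [0.5058 0.2423 0.0297]
yel 0.04 110 [0.5051 0.2429] [0.5055 0.2423 0.0299]
red 0.02 127 [ 0.5203 -0.2237] [ 0.521  -0.2242  0.0298]
red 0.04 126 [ 0.5201 -0.2238] [ 0.5205 -0.2241  0.03  ]
```

>>> {"name": "play_rows", "arguments": {
  "steps": [
    {"claw":255,"dp":[0,-0.0004,0.006],"angular":[0,0,0]},
    {"claw":255,"dp":[0,0,0.008],"angular":[0,0,0]},
    {"claw":255,"dp":[0,0,0.008],"angular":[0,0,0]},
    {"claw":255,"dp":[0,0,0.008],"angular":[0,0,0]},
    {"claw":255,"dp":[0,0,0.006],"angular":[0,0,0]},
    {"claw":255,"dp":[0,0,0.005],"angular":[0,0,0]},
    {"claw":255,"dp":[0,0,0.004],"angular":[0,0,0]},
    {"claw":255,"dp":[0,0,0],"angular":[0,0,0]}
  ]
}}

```text
clock: 7.6
tcp_pos: [0.6502, 0.1869, 0.163]
orientation: [-0.001, 0.0, 1.0, -0.0]
wrist_force: [-0.2, 0.6, -2.0]
finger_gap: 0.045
```

```bash
python3 - <<'E'
from h import *
st();held((.651,.188),.165,"blue");avg(3)
E
```

```text
7.6 tcp [0.6502 0.1869 0.163 ] q [-9.e-04  2.e-04  1.e+00 -1.e-04] F [-0.16  0.56 -2.04] M [0.039 0.039 0.019] gap 0.045 j [0.16 0.54 0.21 1.24 0.   0.16]
blue can centre low/high [0.6513 0.1881] [0.6515 0.1877] 143 tcp [0.6502 0.1869 0.163 ]
avg F [-0.05  0.13 -1.6 ] std [0.82 0.49 0.33] tcp [0.651  0.1871 0.1646] 7.8
```

>>> {"name": "play_rows", "arguments": {
  "steps": [
    {"claw":255,"dp":[0,0,0.004],"angular":[0,0,0]},
    {"claw":255,"dp":[0,0,0.005],"angular":[0,0,0]},
    {"claw":255,"dp":[0,0,0.005],"angular":[0,0,0]},
    {"claw":255,"dp":[0,0,0.005],"angular":[0,0,0]},
    {"claw":255,"dp":[0,0,0.005],"angular":[0,0,0]},
    {"claw":255,"dp":[0,0,0.003],"angular":[0,0,0]},
    {"claw":255,"dp":[0,0,0.001],"angular":[0,0,0]},
    {"claw":255,"dp":[0,0,0],"angular":[0,0,0]}
  ]
}}

```text
clock: 8.47
tcp_pos: [0.6505, 0.1869, 0.1357]
orientation: [-0.0, 0.0, 1.0, -0.0]
wrist_force: [0.7, -0.3, -1.8]
finger_gap: 0.0452
```

>>> {"name": "play_rows", "arguments": {
  "steps": [
    {"claw":255,"dp":[0,0,0.0005],"angular":[0,0,0]},
    {"claw":255,"dp":[0,0,0.0005],"angular":[0,0,0]},
    {"claw":255,"dp":[0,0,0.0005],"angular":[0,0,0]},
    {"claw":255,"dp":[0,0,0.0005],"angular":[0,0,0]},
    {"claw":255,"dp":[0,0,0.0005],"angular":[0,0,0]},
    {"claw":255,"dp":[0,0,0],"angular":[0,0,0]},
    {"claw":255,"dp":[0,0,0],"angular":[0,0,0]},
    {"claw":255,"dp":[0,0,0],"angular":[0,0,0]}
  ]
}}

```text
clock: 9.13
tcp_pos: [0.6508, 0.187, 0.1339]
orientation: [0.0, 0.0, 1.0, 0.0]
wrist_force: [-0.3, 0.8, -2.5]
finger_gap: 0.045
```

```bash
python3 - <<'E'
from h import *
avg(3)
E
```

```text
avg F [ 0.28  0.09 -1.89] std [0.31 0.32 0.65] tcp [0.6508 0.187  0.1338] 9.2833
```

Still hanging free, with the foot at about 34 mm. I'll go down 3 mm per call.

>>> {"name": "play_rows", "arguments": {
  "steps": [
    {"claw":255,"dp":[0,0,0.0005],"angular":[0,0,0]},
    {"claw":255,"dp":[0,0,0.0005],"angular":[0,0,0]},
    {"claw":255,"dp":[0,0,0.0005],"angular":[0,0,0]},
    {"claw":255,"dp":[0,0,0.0005],"angular":[0,0,0]},
    {"claw":255,"dp":[0,0,0.0005],"angular":[0,0,0]},
    {"claw":255,"dp":[0,0,0.0005],"angular":[0,0,0]},
    {"claw":255,"dp":[0,0,0],"angular":[0,0,0]},
    {"claw":255,"dp":[0,0,0],"angular":[0,0,0]}
  ]
}}

```text
clock: 9.95
tcp_pos: [0.6508, 0.187, 0.1307]
orientation: [-0.0, 0.0, 1.0, 0.0]
wrist_force: [-0.2, -0.9, -2.6]
finger_gap: 0.0449
```

```bash
python3 - <<'E'
from h import *
avg(3)
E
```

```text
avg F [-0.1   0.13 -2.27] std [0.43 0.48 0.56] tcp [0.6508 0.187  0.1308] 10.1
```

>>> {"name": "play_rows", "arguments": {
  "steps": [
    {"claw":255,"dp":[0,0,0.0005],"angular":[0,0,0]},
    {"claw":255,"dp":[0,0,0.0005],"angular":[0,0,0]},
    {"claw":255,"dp":[0,0,0.0005],"angular":[0,0,0]},
    {"claw":255,"dp":[0,0,0.0005],"angular":[0,0,0]},
    {"claw":255,"dp":[0,0,0.0005],"angular":[0,0,0]},
    {"claw":255,"dp":[0,0,0],"angular":[0,0,0]},
    {"claw":255,"dp":[0,0,0],"angular":[0,0,0]},
    {"claw":255,"dp":[0,0,0],"angular":[0,0,0]}
  ]
}}

```text
clock: 10.77
tcp_pos: [0.6508, 0.187, 0.1285]
orientation: [0.0, 0.0, 1.0, 0.0]
wrist_force: [-0.6, 0.1, -0.7]
finger_gap: 0.0448
```

```bash
python3 - <<'E'
from h import *
avg(3)
E
```

```text
avg F [-0.39 -0.38  0.13] std [0.14 0.28 0.65] tcp [0.6509 0.187  0.1285] 10.9167
```

Contact: Fz went from about −2.1 to about 0, so the drier is on the stop at about 29 mm. Releasing and rising.

>>> {"name": "play_rows", "arguments": {
  "steps": [
    {"claw":110,"dp":[0,0,0],"angular":[0,0,0]},
    {"claw":100,"dp":[0,0,0],"angular":[0,0,0]},
    {"claw":80,"dp":[0,0,0],"angular":[0,0,0]},
    {"claw":0,"dp":[0,0,0],"angular":[0,0,0]},
    {"claw":0,"dp":[0,0,0],"angular":[0,0,0]},
    {"claw":0,"dp":[0,0,0],"angular":[0,0,0]},
    {"claw":0,"dp":[0,0,0],"angular":[0,0,0]},
    {"claw":0,"dp":[0,0,0],"angular":[0,0,0]}
  ]
}}

```text
clock: 11.58
tcp_pos: [0.6508, 0.187, 0.1283]
orientation: [0.0, 0.0, 1.0, 0.0]
wrist_force: [0.5, 1.2, -0.9]
finger_gap: 0.0856
```

>>> {"name": "play_rows", "arguments": {
  "steps": [
    {"claw":0,"dp":[0,0,-0.005],"angular":[0,0,0]},
    {"claw":0,"dp":[0,0,-0.01],"angular":[0,0,0]},
    {"claw":0,"dp":[0,0,-0.02],"angular":[0,0,0]},
    {"claw":0,"dp":[0,0,-0.025],"angular":[0,0,0]},
    {"claw":0,"dp":[0,0,-0.025],"angular":[0,0,0]},
    {"claw":0,"dp":[0,0,-0.02],"angular":[0,0,0]},
    {"claw":0,"dp":[0,0,0],"angular":[0,0,0]},
    {"claw":0,"dp":[0,0,0],"angular":[0,0,0]}
  ]
}}

```text
clock: 12.25
tcp_pos: [0.6519, 0.1872, 0.236]
orientation: [0.002, 0.0, 1.0, 0.0]
wrist_force: [-0.1, 0.4, -0.5]
finger_gap: 0.0856
```

```bash
python3 - <<'E'
from h import *
avg(8); held((.651,.188),.129,"blue placed")
E
```

```text
avg F [-0.01  0.18 -0.03] std [0.4  0.45 0.63] tcp [0.6504 0.1869 0.2325] 12.65
blue placed can centre low/high [0.6557 0.1801] [0.6523 0.1875] 222 tcp [0.6504 0.1869 0.2324]
```

>>> {"name": "play_rows", "arguments": {
  "steps": [
    {"claw":0,"dp":[0.013,-0.0207,0],"angular":[0,0,0]},
    {"claw":0,"dp":[0.02,-0.03,0],"angular":[0,0,0]},
    {"claw":0,"dp":[0.02,-0.032,0],"angular":[0,0,0]},
    {"claw":0,"dp":[0.02,-0.032,0],"angular":[0,0,0]},
    {"claw":0,"dp":[0.02,-0.032,0],"angular":[0,0,0]},
    {"claw":0,"dp":[0.02,-0.032,0],"angular":[0,0,0]},
    {"claw":0,"dp":[0.017,-0.02,0],"angular":[0,0,0]},
    {"claw":0,"dp":[0.007,-0.012,0],"angular":[0,0,0]}
  ]
}}

```text
clock: 13.37
tcp_pos: [0.5113, -0.0256, 0.2334]
orientation: [-0.001, 0.001, 1.0, -0.0]
wrist_force: [0.1, -0.2, -0.7]
finger_gap: 0.0856
```

>>> {"name": "play_rows", "arguments": {
  "steps": [
    {"claw":0,"dp":[0,0,0],"angular":[0,0,0]},
    {"claw":0,"dp":[0,0,0],"angular":[0,0,0]},
    {"claw":0,"dp":[0,0,0.01],"angular":[0,0,0]},
    {"claw":0,"dp":[0,0,0.015],"angular":[0,0,0]},
    {"claw":0,"dp":[0,0,0.015],"angular":[0,0,0]},
    {"claw":0,"dp":[0,0,0.01],"angular":[0,0,0]},
    {"claw":0,"dp":[0,0,0],"angular":[0,0,0]},
    {"claw":0,"dp":[0,0,0],"angular":[0,0,0]}
  ]
}}

```text
clock: 14.03
tcp_pos: [0.5134, -0.0229, 0.1824]
orientation: [-0.001, -0.0, 1.0, 0.0]
wrist_force: [-0.2, 0.5, 0.4]
finger_gap: 0.0859
```

```bash
python3 - <<'E'
from h import *
avg(4); held((.514,-.023),.100,"d2")
E
```

```text
avg F [ 0.02 -0.12  0.43] std [0.48 0.33 0.58] tcp [ 0.5142 -0.0234  0.1838] 14.2333
d2 can centre low/high [ 0.5143 -0.0231] [ 0.5147 -0.0234] 129 tcp [ 0.5144 -0.0236  0.1841]
```

>>> {"name": "play_rows", "arguments": {
  "steps": [
    {"claw":0,"dp":[0.001,0,0.012],"angular":[0,0,0]},
    {"claw":0,"dp":[0,0,0.02],"angular":[0,0,0]},
    {"claw":0,"dp":[0,0,0.02],"angular":[0,0,0]},
    {"claw":0,"dp":[0,0,0.02],"angular":[0,0,0]},
    {"claw":0,"dp":[0,0,0.0115],"angular":[0,0,0]},
    {"claw":0,"dp":[0,0,0],"angular":[0,0,0]},
    {"claw":0,"dp":[0,0,0],"angular":[0,0,0]},
    {"claw":0,"dp":[0,0,0],"angular":[0,0,0]}
  ]
}}

```text
clock: 14.95
tcp_pos: [0.5135, -0.0238, 0.1009]
orientation: [0.001, 0.0, 1.0, -0.0]
wrist_force: [-0.5, -0.2, 0.2]
finger_gap: 0.0857
```

>>> {"name": "play_rows", "arguments": {
  "force": 50,
  "steps": [
    {"claw":60,"dp":[0,0,0],"angular":[0,0,0]},
    {"claw":255,"dp":[0,0,0],"angular":[0,0,0]},
    {"claw":255,"dp":[0,0,0],"angular":[0,0,0]},
    {"claw":255,"dp":[0,0,0],"angular":[0,0,0]},
    {"claw":255,"dp":[0,0,0],"angular":[0,0,0]},
    {"claw":255,"dp":[0,0,0],"angular":[0,0,0]},
    {"claw":255,"dp":[0,0,0],"angular":[0,0,0]},
    {"claw":255,"dp":[0,0,0],"angular":[0,0,0]}
  ]
}}

```text
clock: 15.62
tcp_pos: [0.5133, -0.0239, 0.1008]
orientation: [0.001, 0.0, 1.0, -0.0]
wrist_force: [-1.0, -1.0, 5.2]
finger_gap: 0.0449
```

>>> {"name": "play_rows", "arguments": {
  "steps": [
    {"claw":255,"dp":[0,0,-0.01],"angular":[0,0,0]},
    {"claw":255,"dp":[0,0,-0.02],"angular":[0,0,0]},
    {"claw":255,"dp":[0,0,-0.03],"angular":[0,0,0]},
    {"claw":255,"dp":[0,0,-0.03],"angular":[0,0,0]},
    {"claw":255,"dp":[0,0,-0.02],"angular":[0,0,0]},
    {"claw":255,"dp":[0,0,0],"angular":[0,0,0]},
    {"claw":255,"dp":[0,0,0],"angular":[0,0,0]},
    {"claw":255,"dp":[0,0,0],"angular":[0,0,0]}
  ]
}}

```text
clock: 16.28
tcp_pos: [0.5117, -0.0234, 0.2083]
orientation: [-0.001, 0.0, 1.0, 0.0]
wrist_force: [-0.2, -0.1, -3.8]
finger_gap: 0.0451
```

```bash
python3 - <<'E'
from h import *
avg(8); held((.514,-.023),.210,"d2")
E
```

```text
avg F [-0.06 -0.04 -3.61] std [0.42 0.38 0.4 ] tcp [ 0.5118 -0.0235  0.2083] 16.6833
d2 can centre low/high [ 0.5138 -0.0231] [ 0.5133 -0.0232] 162 tcp [ 0.5124 -0.0236  0.2092]
```

Drier 2 weighs about 3.6 N, so it is the bead-filled one and goes to yellow.

>>> {"name": "play_rows", "arguments": {
  "steps": [
    {"claw":255,"dp":[0.001,0.02,0],"angular":[0,0,0]},
    {"claw":255,"dp":[0.001,0.038,0],"angular":[0,0,0]},
    {"claw":255,"dp":[0.001,0.038,0],"angular":[0,0,0]},
    {"claw":255,"dp":[0.001,0.038,0],"angular":[0,0,0]},
    {"claw":255,"dp":[0.001,0.038,0],"angular":[0,0,0]},
    {"claw":255,"dp":[0.001,0.038,0],"angular":[0,0,0]},
    {"claw":255,"dp":[0.001,0.034,0],"angular":[0,0,0]},
    {"claw":255,"dp":[0.0013,0.0222,0],"angular":[0,0,0]}
  ]
}}

```text
clock: 17.4
tcp_pos: [0.5041, 0.2459, 0.2098]
orientation: [0.0, -0.001, 1.0, 0.001]
wrist_force: [0.4, -0.1, -4.4]
finger_gap: 0.0449
```

```bash
python3 - <<'E'
from h import *
for i in range(5): env.read_camera("scene")
held((.505,.243),.209,"yel");avg(3)
E
```

```text
yel can centre low/high [0.5055 0.2429] [0.5053 0.2431] 144 tcp [0.5043 0.2423 0.2096]
avg F [ 0.35 -0.11 -4.02] std [0.75 0.42 0.23] tcp [0.5047 0.2415 0.2098] 17.85
```

>>> {"name": "play_rows", "arguments": {
  "steps": [
    {"claw":255,"dp":[0,0.0004,0.006],"angular":[0,0,0]},
    {"claw":255,"dp":[0,0,0.008],"angular":[0,0,0]},
    {"claw":255,"dp":[0,0,0.008],"angular":[0,0,0]},
    {"claw":255,"dp":[0,0,0.008],"angular":[0,0,0]},
    {"claw":255,"dp":[0,0,0.006],"angular":[0,0,0]},
    {"claw":255,"dp":[0,0,0.005],"angular":[0,0,0]},
    {"claw":255,"dp":[0,0,0.004],"angular":[0,0,0]},
    {"claw":255,"dp":[0,0,0],"angular":[0,0,0]}
  ]
}}

```text
clock: 18.52
tcp_pos: [0.5039, 0.2428, 0.1636]
orientation: [-0.001, 0.0, 1.0, -0.0]
wrist_force: [-0.1, -0.6, -3.5]
finger_gap: 0.0448
```

```bash
python3 - <<'E'
from h import *
st();held((.505,.243),.165,"yel");avg(3)
E
```

```text
18.52 tcp [0.5039 0.2428 0.1636] q [-8.e-04  2.e-04  1.e+00 -2.e-04] F [-0.08 -0.55 -3.5 ] M [ 0.026  0.046 -0.006] gap 0.0448 j [ 0.31  0.32 -0.14  1.12  0.    0.31]
yel can centre low/high [0.5051 0.2435] [0.5048 0.2432] 135 tcp [0.5039 0.2428 0.1636]
avg F [-0.2   0.19 -3.43] std [0.6  0.75 0.05] tcp [0.5047 0.2431 0.165 ] 18.7167
```

>>> {"name": "play_rows", "arguments": {
  "steps": [
    {"claw":255,"dp":[0,0,0.003],"angular":[0,0,0]},
    {"claw":255,"dp":[0,0,0.004],"angular":[0,0,0]},
    {"claw":255,"dp":[0,0,0.004],"angular":[0,0,0]},
    {"claw":255,"dp":[0,0,0.003],"angular":[0,0,0]},
    {"claw":255,"dp":[0,0,0.002],"angular":[0,0,0]},
    {"claw":255,"dp":[0,0,0.001],"angular":[0,0,0]},
    {"claw":255,"dp":[0,0,0],"angular":[0,0,0]},
    {"claw":255,"dp":[0,0,0],"angular":[0,0,0]}
  ]
}}

```text
clock: 19.38
tcp_pos: [0.5046, 0.243, 0.1478]
orientation: [0.0, 0.0, 1.0, 0.0]
wrist_force: [1.1, -0.3, -4.0]
finger_gap: 0.0452
```

```bash
python3 - <<'E'
from h import *
avg(4)
E
```

```text
avg F [ 0.44  0.09 -4.  ] std [0.42 0.3  0.37] tcp [0.5047 0.243  0.148 ] 19.5833
```

>>> {"name": "play_rows", "arguments": {
  "steps": [
    {"claw":255,"dp":[0,0,0.0005],"angular":[0,0,0]},
    {"claw":255,"dp":[0,0,0.0008],"angular":[0,0,0]},
    {"claw":255,"dp":[0,0,0.0008],"angular":[0,0,0]},
    {"claw":255,"dp":[0,0,0.0008],"angular":[0,0,0]},
    {"claw":255,"dp":[0,0,0.0006],"angular":[0,0,0]},
    {"claw":255,"dp":[0,0,0.0005],"angular":[0,0,0]},
    {"claw":255,"dp":[0,0,0],"angular":[0,0,0]},
    {"claw":255,"dp":[0,0,0],"angular":[0,0,0]}
  ]
}}

```text
clock: 20.25
tcp_pos: [0.5045, 0.2429, 0.1438]
orientation: [-0.0, 0.0, 1.0, 0.0]
wrist_force: [0.3, -0.4, -4.1]
finger_gap: 0.0451
```

```bash
python3 - <<'E'
from h import *
avg(4)
E
```

```text
avg F [-0.08 -0.36 -4.03] std [0.63 0.38 0.09] tcp [0.5045 0.243  0.1438] 20.45
```

>>> {"name": "play_rows", "arguments": {
  "steps": [
    {"claw":255,"dp":[0,0,0.0005],"angular":[0,0,0]},
    {"claw":255,"dp":[0,0,0.0005],"angular":[0,0,0]},
    {"claw":255,"dp":[0,0,0.0005],"angular":[0,0,0]},
    {"claw":255,"dp":[0,0,0.0005],"angular":[0,0,0]},
    {"claw":255,"dp":[0,0,0.0004],"angular":[0,0,0]},
    {"claw":255,"dp":[0,0,0],"angular":[0,0,0]},
    {"claw":255,"dp":[0,0,0],"angular":[0,0,0]},
    {"claw":255,"dp":[0,0,0],"angular":[0,0,0]}
  ]
}}

```text
clock: 21.12
tcp_pos: [0.5046, 0.243, 0.1416]
orientation: [0.0, 0.0, 1.0, 0.0]
wrist_force: [-1.0, -0.3, -2.6]
finger_gap: 0.045
```

```bash
python3 - <<'E'
from h import *
avg(4)
E
```

```text
avg F [-0.3  -0.35 -1.91] std [0.31 0.37 0.25] tcp [0.5046 0.243  0.1415] 21.3167
```

Contact is beginning, with about 2 N of the 3.9 N supported. Another 0.6 mm should carry the full weight.

>>> {"name": "play_rows", "arguments": {
  "steps": [
    {"claw":255,"dp":[0,0,0.0003],"angular":[0,0,0]},
    {"claw":255,"dp":[0,0,0.0003],"angular":[0,0,0]},
    {"claw":255,"dp":[0,0,0],"angular":[0,0,0]},
    {"claw":255,"dp":[0,0,0],"angular":[0,0,0]},
    {"claw":255,"dp":[0,0,0],"angular":[0,0,0]},
    {"claw":255,"dp":[0,0,0],"angular":[0,0,0]},
    {"claw":255,"dp":[0,0,0],"angular":[0,0,0]},
    {"claw":255,"dp":[0,0,0],"angular":[0,0,0]}
  ]
}}

```text
clock: 21.98
tcp_pos: [0.5046, 0.243, 0.1409]
orientation: [0.0, 0.0, 1.0, 0.0]
wrist_force: [-0.1, -0.4, -1.2]
finger_gap: 0.0448
```

>>> {"name": "play_rows", "arguments": {
  "steps": [
    {"claw":110,"dp":[0,0,0],"angular":[0,0,0]},
    {"claw":100,"dp":[0,0,0],"angular":[0,0,0]},
    {"claw":80,"dp":[0,0,0],"angular":[0,0,0]},
    {"claw":0,"dp":[0,0,0],"angular":[0,0,0]},
    {"claw":0,"dp":[0,0,0],"angular":[0,0,0]},
    {"claw":0,"dp":[0,0,0],"angular":[0,0,0]},
    {"claw":0,"dp":[0,0,0],"angular":[0,0,0]},
    {"claw":0,"dp":[0,0,0],"angular":[0,0,0]}
  ]
}}

```text
clock: 22.65
tcp_pos: [0.5045, 0.243, 0.1408]
orientation: [0.0, 0.0, 1.0, 0.0]
wrist_force: [-0.4, -0.1, 0.4]
finger_gap: 0.0854
```

>>> {"name": "play_rows", "arguments": {
  "steps": [
    {"claw":0,"dp":[0,0,-0.005],"angular":[0,0,0]},
    {"claw":0,"dp":[0,0,-0.01],"angular":[0,0,0]},
    {"claw":0,"dp":[0,0,-0.02],"angular":[0,0,0]},
    {"claw":0,"dp":[0,0,-0.025],"angular":[0,0,0]},
    {"claw":0,"dp":[0,0,-0.025],"angular":[0,0,0]},
    {"claw":0,"dp":[0,0,-0.02],"angular":[0,0,0]},
    {"claw":0,"dp":[0,0,0],"angular":[0,0,0]},
    {"claw":0,"dp":[0,0,0],"angular":[0,0,0]}
  ]
}}

```text
clock: 23.32
tcp_pos: [0.5055, 0.2433, 0.2481]
orientation: [0.002, 0.0, 1.0, 0.001]
wrist_force: [0.3, -0.1, -0.8]
finger_gap: 0.0856
```

```bash
python3 - <<'E'
from h import *
avg(4); held((.505,.243),.142,"yel placed")
E
```

```text
avg F [-0.01  0.03 -0.43] std [0.28 0.52 0.37] tcp [0.5042 0.2429 0.2455] 23.5167
yel placed can centre low/high [0.5079 0.2375] [0.5055 0.2434] 131 tcp [0.5038 0.2427 0.2447]
```

>>> {"name": "play_rows", "arguments": {
  "steps": [
    {"claw":0,"dp":[-0.011,-0.035,0],"angular":[0,0,0]},
    {"claw":0,"dp":[-0.011,-0.035,0],"angular":[0,0,0]},
    {"claw":0,"dp":[-0.011,-0.035,0],"angular":[0,0,0]},
    {"claw":0,"dp":[-0.011,-0.035,0],"angular":[0,0,0]},
    {"claw":0,"dp":[-0.011,-0.035,0],"angular":[0,0,0]},
    {"claw":0,"dp":[-0.011,-0.035,0],"angular":[0,0,0]},
    {"claw":0,"dp":[-0.011,-0.035,0],"angular":[0,0,0]},
    {"claw":0,"dp":[-0.011,-0.035,0],"angular":[0,0,0]}
  ]
}}

```text
clock: 24.23
tcp_pos: [0.5922, -0.0388, 0.2449]
orientation: [-0.001, 0.0, 1.0, 0.0]
wrist_force: [0.4, 0.3, -0.5]
finger_gap: 0.0853
```

>>> {"name": "play_rows", "arguments": {
  "steps": [
    {"claw":0,"dp":[-0.011,-0.035,0],"angular":[0,0,0]},
    {"claw":0,"dp":[-0.011,-0.035,0],"angular":[0,0,0]},
    {"claw":0,"dp":[-0.011,-0.035,0],"angular":[0,0,0]},
    {"claw":0,"dp":[-0.011,-0.035,0],"angular":[0,0,0]},
    {"claw":0,"dp":[-0.011,-0.035,0],"angular":[0,0,0]},
    {"claw":0,"dp":[-0.0065,-0.02,0],"angular":[0,0,0]},
    {"claw":0,"dp":[-0.003,-0.01,0],"angular":[0,0,0]},
    {"claw":0,"dp":[0,0,0],"angular":[0,0,0]}
  ]
}}

```text
clock: 24.9
tcp_pos: [0.6565, -0.2443, 0.2438]
orientation: [-0.001, 0.002, 1.0, 0.0]
wrist_force: [-0.6, 0.8, -1.4]
finger_gap: 0.085
```

>>> {"name": "play_rows", "arguments": {
  "steps": [
    {"claw":0,"dp":[0,0,0],"angular":[0,0,0]},
    {"claw":0,"dp":[0,0,0],"angular":[0,0,0]},
    {"claw":0,"dp":[0,0,0.015],"angular":[0,0,0]},
    {"claw":0,"dp":[0,0,0.02],"angular":[0,0,0]},
    {"claw":0,"dp":[0,0,0.015],"angular":[0,0,0]},
    {"claw":0,"dp":[0,0,0.01],"angular":[0,0,0]},
    {"claw":0,"dp":[0,0,0],"angular":[0,0,0]},
    {"claw":0,"dp":[0,0,0],"angular":[0,0,0]}
  ]
}}

```text
clock: 25.57
tcp_pos: [0.6565, -0.2408, 0.186]
orientation: [-0.0, -0.0, 1.0, 0.0]
wrist_force: [0.4, 0.2, 0.9]
finger_gap: 0.0854
```

```bash
python3 - <<'E'
from h import *
avg(4); held((.6575,-.2415),.100,"d3")
E
```

```text
avg F [0.09 0.4  0.39] std [0.31 0.5  0.67] tcp [ 0.6573 -0.2418  0.1873] 25.7667
d3 can centre low/high [ 0.6575 -0.2417] [ 0.6572 -0.2416] 148 tcp [ 0.6574 -0.2422  0.1873]
```

Aligned within about 1 mm. Descend 86.5 mm, grip, lift and weigh.

>>> {"name": "play_rows", "arguments": {
  "steps": [
    {"claw":0,"dp":[0.001,0,0.012],"angular":[0,0,0]},
    {"claw":0,"dp":[0,0,0.02],"angular":[0,0,0]},
    {"claw":0,"dp":[0,0,0.02],"angular":[0,0,0]},
    {"claw":0,"dp":[0,0,0.02],"angular":[0,0,0]},
    {"claw":0,"dp":[0,0,0.0145],"angular":[0,0,0]},
    {"claw":0,"dp":[0,0,0],"angular":[0,0,0]},
    {"claw":0,"dp":[0,0,0],"angular":[0,0,0]},
    {"claw":0,"dp":[0,0,0],"angular":[0,0,0]}
  ]
}}

```text
clock: 26.48
tcp_pos: [0.6565, -0.2426, 0.1008]
orientation: [0.001, 0.0, 1.0, -0.0]
wrist_force: [-0.4, 0.1, 0.4]
finger_gap: 0.0855
```

>>> {"name": "play_rows", "arguments": {
  "force": 60,
  "steps": [
    {"claw":60,"dp":[0,0,0],"angular":[0,0,0]},
    {"claw":255,"dp":[0,0,0],"angular":[0,0,0]},
    {"claw":255,"dp":[0,0,0],"angular":[0,0,0]},
    {"claw":255,"dp":[0,0,0],"angular":[0,0,0]},
    {"claw":255,"dp":[0,0,0],"angular":[0,0,0]},
    {"claw":255,"dp":[0,0,0],"angular":[0,0,0]},
    {"claw":255,"dp":[0,0,0],"angular":[0,0,0]},
    {"claw":255,"dp":[0,0,0],"angular":[0,0,0]}
  ]
}}

```text
clock: 27.15
tcp_pos: [0.6566, -0.2425, 0.1006]
orientation: [0.001, 0.0, 1.0, -0.0]
wrist_force: [1.1, 0.4, 6.0]
finger_gap: 0.0446
```

>>> {"name": "play_rows", "arguments": {
  "steps": [
    {"claw":255,"dp":[0,0,-0.01],"angular":[0,0,0]},
    {"claw":255,"dp":[0,0,-0.02],"angular":[0,0,0]},
    {"claw":255,"dp":[0,0,-0.03],"angular":[0,0,0]},
    {"claw":255,"dp":[0,0,-0.03],"angular":[0,0,0]},
    {"claw":255,"dp":[0,0,-0.02],"angular":[0,0,0]},
    {"claw":255,"dp":[0,0,0],"angular":[0,0,0]},
    {"claw":255,"dp":[0,0,0],"angular":[0,0,0]},
    {"claw":255,"dp":[0,0,0],"angular":[0,0,0]}
  ]
}}

```text
clock: 27.82
tcp_pos: [0.6546, -0.2416, 0.2064]
orientation: [-0.002, 0.0, 1.0, 0.001]
wrist_force: [-0.3, 0.2, -7.6]
finger_gap: 0.0447
```

```bash
python3 - <<'E'
from h import *
avg(6); held((.6575,-.2415),.210,"d3")
E
```

```text
avg F [-0.01  0.09 -6.52] std [0.63 0.57 0.7 ] tcp [ 0.6547 -0.2416  0.2066] 28.1167
d3 can centre low/high [ 0.656  -0.2409] [ 0.656  -0.2411] 189 tcp [ 0.6552 -0.2419  0.2078]
```

>>> {"name": "play_rows", "arguments": {
  "steps": [
    {"claw":255,"dp":[0.012,0.002,0],"angular":[0,0,0]},
    {"claw":255,"dp":[0.022,0.003,0],"angular":[0,0,0]},
    {"claw":255,"dp":[0.025,0.003,0],"angular":[0,0,0]},
    {"claw":255,"dp":[0.025,0.003,0],"angular":[0,0,0]},
    {"claw":255,"dp":[0.025,0.003,0],"angular":[0,0,0]},
    {"claw":255,"dp":[0.018,0.0025,0],"angular":[0,0,0]},
    {"claw":255,"dp":[0.0103,0.0013,0],"angular":[0,0,0]},
    {"claw":255,"dp":[0,0,0],"angular":[0,0,0]}
  ]
}}

```text
clock: 28.83
tcp_pos: [0.5159, -0.2235, 0.2097]
orientation: [-0.001, 0.001, 1.0, 0.0]
wrist_force: [0.3, -0.2, -6.0]
finger_gap: 0.0444
```

```bash
python3 - <<'E'
from h import *
for i in range(5): env.read_camera("scene")
held((.520,-.2237),.209,"red");avg(3)
E
```

```text
red can centre low/high [ 0.5204 -0.2241] [ 0.5204 -0.2241] 187 tcp [ 0.5194 -0.2245  0.2093]
avg F [-0.56  0.13 -6.1 ] std [0.43 0.6  0.49] tcp [ 0.5191 -0.2243  0.209 ] 29.2833
```

>>> {"name": "play_rows", "arguments": {
  "steps": [
    {"claw":255,"dp":[0,0.0004,0.006],"angular":[0,0,0]},
    {"claw":255,"dp":[0,0,0.008],"angular":[0,0,0]},
    {"claw":255,"dp":[0,0,0.008],"angular":[0,0,0]},
    {"claw":255,"dp":[0,0,0.008],"angular":[0,0,0]},
    {"claw":255,"dp":[0,0,0.006],"angular":[0,0,0]},
    {"claw":255,"dp":[0,0,0.005],"angular":[0,0,0]},
    {"claw":255,"dp":[0,0,0.004],"angular":[0,0,0]},
    {"claw":255,"dp":[0,0,0],"angular":[0,0,0]}
  ]
}}

```text
clock: 29.95
tcp_pos: [0.518, -0.2236, 0.1631]
orientation: [-0.001, 0.0, 1.0, 0.0]
wrist_force: [-0.0, 0.2, -6.7]
finger_gap: 0.0446
```

```bash
python3 - <<'E'
from h import *
st();held((.520,-.2237),.165,"red");avg(3)
E
```

```text
29.95 tcp [ 0.518  -0.2236  0.1631] q [-7.e-04  3.e-04  1.e+00  5.e-04] F [-0.01  0.16 -6.73] M [0.06  0.053 0.079] gap 0.0446 j [-0.55  0.33 -0.12  1.12  0.   -0.55]
red can centre low/high [ 0.519  -0.2225] [ 0.5191 -0.2226] 167 tcp [ 0.518  -0.2236  0.1631]
avg F [-0.25  0.16 -6.56] std [0.47 0.38 0.12] tcp [ 0.5187 -0.224   0.1645] 30.15
```

>>> {"name": "play_rows", "arguments": {
  "steps": [
    {"claw":255,"dp":[0,0,0.005],"angular":[0,0,0]},
    {"claw":255,"dp":[0,0,0.007],"angular":[0,0,0]},
    {"claw":255,"dp":[0,0,0.007],"angular":[0,0,0]},
    {"claw":255,"dp":[0,0,0.007],"angular":[0,0,0]},
    {"claw":255,"dp":[0,0,0.006],"angular":[0,0,0]},
    {"claw":255,"dp":[0,0,0.004],"angular":[0,0,0]},
    {"claw":255,"dp":[0,0,0.002],"angular":[0,0,0]},
    {"claw":255,"dp":[0,0,0],"angular":[0,0,0]}
  ]
}}

```text
clock: 30.82
tcp_pos: [0.5181, -0.2236, 0.1255]
orientation: [-0.001, 0.0, 1.0, 0.0]
wrist_force: [0.0, 0.1, -7.1]
finger_gap: 0.0444
```

>>> {"name": "play_rows", "arguments": {
  "steps": [
    {"claw":255,"dp":[0,0,0.0005],"angular":[0,0,0]},
    {"claw":255,"dp":[0,0,0.0006],"angular":[0,0,0]},
    {"claw":255,"dp":[0,0,0.0006],"angular":[0,0,0]},
    {"claw":255,"dp":[0,0,0.0006],"angular":[0,0,0]},
    {"claw":255,"dp":[0,0,0.0006],"angular":[0,0,0]},
    {"claw":255,"dp":[0,0,0.0006],"angular":[0,0,0]},
    {"claw":255,"dp":[0,0,0],"angular":[0,0,0]},
    {"claw":255,"dp":[0,0,0],"angular":[0,0,0]}
  ]
}}

```text
clock: 31.48
tcp_pos: [0.5185, -0.2238, 0.1227]
orientation: [0.0, 0.0, 1.0, 0.0]
wrist_force: [-0.1, 0.3, -5.9]
finger_gap: 0.0448
```

```bash
python3 - <<'E'
from h import *
avg(4)
E
```

```text
avg F [-0.26 -0.42 -6.4 ] std [0.62 0.52 0.59] tcp [ 0.5185 -0.2239  0.1228] 31.6833
```

Foot at about 22 mm and still free. Going down 3 mm.

>>> {"name": "play_rows", "arguments": {
  "steps": [
    {"claw":255,"dp":[0,0,0.0005],"angular":[0,0,0]},
    {"claw":255,"dp":[0,0,0.0005],"angular":[0,0,0]},
    {"claw":255,"dp":[0,0,0.0005],"angular":[0,0,0]},
    {"claw":255,"dp":[0,0,0.0005],"angular":[0,0,0]},
    {"claw":255,"dp":[0,0,0.0005],"angular":[0,0,0]},
    {"claw":255,"dp":[0,0,0.0005],"angular":[0,0,0]},
    {"claw":255,"dp":[0,0,0],"angular":[0,0,0]},
    {"claw":255,"dp":[0,0,0],"angular":[0,0,0]}
  ]
}}

```text
clock: 32.35
tcp_pos: [0.5184, -0.2238, 0.1197]
orientation: [-0.0, 0.0, 1.0, 0.0]
wrist_force: [-0.5, -0.3, -7.0]
finger_gap: 0.0449
```

```bash
python3 - <<'E'
from h import *
avg(4)
E
```

```text
avg F [ 0.21 -0.19 -6.51] std [0.35 0.43 0.47] tcp [ 0.5185 -0.2239  0.1198] 32.55
```

>>> {"name": "play_rows", "arguments": {
  "steps": [
    {"claw":255,"dp":[0,0,0.0005],"angular":[0,0,0]},
    {"claw":255,"dp":[0,0,0.0005],"angular":[0,0,0]},
    {"claw":255,"dp":[0,0,0.0005],"angular":[0,0,0]},
    {"claw":255,"dp":[0,0,0.0005],"angular":[0,0,0]},
    {"claw":255,"dp":[0,0,0.0005],"angular":[0,0,0]},
    {"claw":255,"dp":[0,0,0.0005],"angular":[0,0,0]},
    {"claw":255,"dp":[0,0,0],"angular":[0,0,0]},
    {"claw":255,"dp":[0,0,0],"angular":[0,0,0]}
  ]
}}

```text
clock: 33.22
tcp_pos: [0.5187, -0.2239, 0.1173]
orientation: [0.0, 0.0, 1.0, -0.0]
wrist_force: [-0.1, 0.7, 0.1]
finger_gap: 0.0449
```

```bash
python3 - <<'E'
from h import *
avg(4)
E
```

```text
avg F [-1.04  1.07  0.42] std [0.54 0.32 0.12] tcp [ 0.5187 -0.2239  0.1172] 33.4167
```

Fully supported: Fz went from −6.5 to +0.4. Releasing, rising and backing off for the final check.

>>> {"name": "play_rows", "arguments": {
  "steps": [
    {"claw":110,"dp":[0,0,0],"angular":[0,0,0]},
    {"claw":100,"dp":[0,0,0],"angular":[0,0,0]},
    {"claw":80,"dp":[0,0,0],"angular":[0,0,0]},
    {"claw":0,"dp":[0,0,0],"angular":[0,0,0]},
    {"claw":0,"dp":[0,0,0],"angular":[0,0,0]},
    {"claw":0,"dp":[0,0,0],"angular":[0,0,0]},
    {"claw":0,"dp":[0,0,0],"angular":[0,0,0]},
    {"claw":0,"dp":[0,0,0],"angular":[0,0,0]}
  ]
}}

```text
clock: 34.08
tcp_pos: [0.5185, -0.2239, 0.1168]
orientation: [0.0, 0.0, 1.0, 0.0]
wrist_force: [0.5, 0.6, -0.1]
finger_gap: 0.0858
```

>>> {"name": "play_rows", "arguments": {
  "steps": [
    {"claw":0,"dp":[0,0,-0.005],"angular":[0,0,0]},
    {"claw":0,"dp":[0,0,-0.01],"angular":[0,0,0]},
    {"claw":0,"dp":[0,0,-0.02],"angular":[0,0,0]},
    {"claw":0,"dp":[0,0,-0.025],"angular":[0,0,0]},
    {"claw":0,"dp":[0,0,-0.03],"angular":[0,0,0]},
    {"claw":0,"dp":[0,0,-0.03],"angular":[0,0,0]},
    {"claw":0,"dp":[0,0,-0.02],"angular":[0,0,0]},
    {"claw":0,"dp":[0,0,0],"angular":[0,0,0]}
  ]
}}

```text
clock: 34.75
tcp_pos: [0.5205, -0.225, 0.2632]
orientation: [0.004, 0.0, 1.0, -0.002]
wrist_force: [-0.0, -0.6, 1.1]
finger_gap: 0.0854
```

>>> {"name": "play_rows", "arguments": {
  "steps": [
    {"claw":0,"dp":[0.015,-0.015,0],"angular":[0,0,0]},
    {"claw":0,"dp":[0.015,-0.025,0],"angular":[0,0,0]},
    {"claw":0,"dp":[0.015,-0.025,0],"angular":[0,0,0]},
    {"claw":0,"dp":[0.01,-0.025,0],"angular":[0,0,0]},
    {"claw":0,"dp":[0,-0.02,0],"angular":[0,0,0]},
    {"claw":0,"dp":[0,0,0],"angular":[0,0,0]},
    {"claw":0,"dp":[0,0,0],"angular":[0,0,0]},
    {"claw":0,"dp":[0,0,0],"angular":[0,0,0]}
  ]
}}

```text
clock: 35.42
tcp_pos: [0.4633, -0.3334, 0.2567]
orientation: [-0.0, 0.0, 1.0, 0.0]
wrist_force: [0.7, -0.2, 0.1]
finger_gap: 0.0853
```

```bash
python3 - <<'E'
from h import *
avg(4)
im,d=look("scene","s9",200,460,90,300,3);P=pts("scene",d)
for k,(t,s) in dict(blue=((.6515,.1873),.029),yel=((.5052,.243),.042),red=((.5202,-.2237),.018)).items():
    cs=[circ(P[band(P,t,lo,hi,.032)][:,:2],.023)[:2].round(4) for lo,hi in((.085,.105),(s+.1,s+.125))]
    top=P[band(P,t,.1,.25,.02)][:,2]
    print(k,"holder",t,"can lo/hi",*cs,"top z",np.percentile(top,[50,90,99]).round(4))
E
```

```text
avg F [-0.14  0.03  0.  ] std [0.34 0.58 0.49] tcp [ 0.4636 -0.3329  0.2568] 35.6167
blue holder (0.6515, 0.1873) can lo/hi [0.6522 0.1883] [0.6523 0.188 ] top z [0.1591 0.1671 0.1737]
yel holder (0.5052, 0.243) can lo/hi [0.5055 0.2435] [0.5058 0.2442] top z [0.1705 0.1788 0.1864]
red holder (0.5202, -0.2237) can lo/hi [ 0.5193 -0.2231] [ 0.5196 -0.2231] top z [0.1471 0.1557 0.1634]
```

View pics/s9.png

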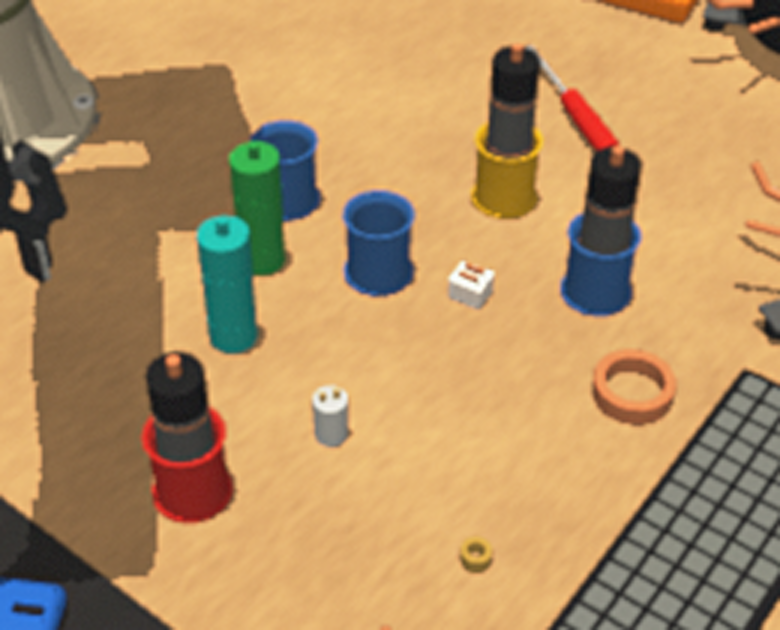

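The picture shows all three driers upright in their holders: red at (180,440), yellow at (510,135), blue at (605,235). The gripper is clear and the bystanders look undisturbed.

```bash
python3 -c "
from workcell import env
print(env.hand_in(), env.get_state()['clock'])"
```

```text
the job is handed in; nothing more can be done
the job is handed in; nothing more can be done
```

I weighed all three driers, placed each in its holder, and handed in the job at about 36 s; no verdict was reported.

| Drier (start position) | Weight felt | Kind | Holder | Stop height felt |
|---|---|---|---|---|
| (0.66, −0.01) | about 1.95 N | empty | leftmost blue | about 29 mm |
| (0.51, −0.02) | about 3.6–4.0 N | bead-filled | yellow | about 42 mm |
| (0.66, −0.24) | about 6.5 N | solid core | red | about 18 mm |

I lowered each drier slowly until the wrist force showed the stop carrying most or all of its weight, then opened the gripper. The yellow one was released with about 1 N still hanging on the gripper, by a single noisy reading.

**Last checks:**
- **Position:** all three can axes measured within about 1.5 mm of their holder axes and looked upright.
- **Height:** the stub tops agreed with the stop heights to within about 2 mm.
- **Surroundings:** the gripper was open and clear, and nothing in the final picture looked disturbed. The mouse and screwdriver were only partly in it, and I did not measure any of the bystanders.

Low down, the can-centre fit was up to 8 mm off right after the blue and yellow placings. Its height band took in part of the holder rim; repeating the fit above the rim gave the good values. No other checks failed or disagreed.

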